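Right the toppled bean tin against the roaster cabinet

ROBOT

A 7-joint arm with a two-finger parallel gripper is mounted at the origin on the work surface. World frame = base frame: x ahead of the robot, y to its left, z up, the work surface at z = 0. Lengths are in m, angles in rad, forces in N, time in s.
With the tool pointing down it reaches from about 0.4 to 0.85 m from the base axis. Payload 10.4 kg.
Tool frame: the origin (TCP) lies between the finger pads; the fingertips stand 14 mm ahead of it and the grasp point (between the pads) lies 5 mm behind it; z points along the fingers, y is the direction in which the jaws open and shut (so a half turn about z gives the same grasp; the last joint's range is limited). The gripper opens to 87 mm and grips with 3 to 60 N. Pads are 19 mm wide; open, the fingers measure 117 mm over their backs; the gripper's body (75 mm by 190 mm) begins 51 mm behind the grasp point.
Start: joints at [-0.023, 0.332, -0.065, 1.46, 0.022, 1.35, -0.088], TCP at [0.625, 0, 0.237] pointing down, gripper open.
Joint ranges: [-2.6, 2.6], [-0.5, 2.12], [-1.47, 1.34], [0.16, 2.42], [-1.27, 4.41], [0.06, 2.06], [-2.6, 2.6]. Speed limits (rad/s): [2.22, 2.22, 2.79, 2.79, 3.14, 3.14, 3.14].

INTERFACE

Orientations are given as a unit quaternion [x, y, z, w].
In Python, from bench import readout, camera, calibration, order gives the robot as it stands.
- The arm moves only by the tool apply_moves, never from a script. Its argument "deltas" is a list of rows, each an object with "translation": the shift along the world's x, y, z in m, a list of three; "turn": the turn, a rotation vector about the world's x, y, z in rad, a list of three; "hand": the finger opening in m, from 0 to 0.087. A call has 1 to 5 rows; each row shifts and turns the pose as measured when the row begins; what a row does not reach is not made up. A row lasts 1/10 s, in which the tool goes at most 50 mm and 8.59 degrees, less where a joint would pass 70% of its speed; a pose out of reach is approached as far as the arm can. A call with a gripper value outside its range is refused whole. The fingers move at their own pace and stop on an object; "newtons" is the grip in N (left out, the last holds). Time passes only in rows, so rows that do not move let the fingers close. It gives the time, the measured TCP pose, the force and the opening at its end, in the units of the state.
- readout.read_state(): the state, without advancing time (a new reading comes with each control period).
- camera(name): name is "scene" or "side" or "wrist"; returns the picture (400x640x3 uint8, red, green, blue); there is no depth.
- calibration(name): a dict with "fx", "fy", "cx", "cy" (pixels), "extrinsics" (4x4, takes a point from world to camera coordinates). Camera axes: x right, y down, z forward; pixel columns grow to the right and rows downward; lengths in m; the calibration is good to about 2 mm. A picture is of the moment at which its call begins: read the wrist's pose just before it. calibration takes no time and is no camera call; for the wrist camera it gives the pose at the moment of the call.
- order.close_job(): hands the job in, once; it reports no verdict.
The state is a dict: "time": time; "joint_positions": joint angles; "joint_vel": joint speeds; "joint_torque": joint torques, N m; "ee_pos": TCP position; "eef_rot": TCP orientation; "ft_force": force on the tool from outside, world axes, zero at the start; "torque": the same for the moment, N m; "width": finger opening in m.
Only numpy, scipy, OpenCV 4.12 (cv2) and the standard library are available. Lean on these libraries where they do the work, as an engineer would, in place of code of your own. Each camera call takes 0.05 s, during which the arm holds its last target. There are 200 camera calls.

TASK

The tall bean tin has toppled and its lid end leans on the flat side of the grey cooling cabinet. Stand it up by pushing its foot in towards the cabinet, so that its lid end slides up the cabinet's side until it stands; then slide it, upright, squarely home against the low stop bar at the cabinet's foot and press it there for a moment with about 12 N. Be gentle: never press the tin on the cabinet or its bar with more than 25 N, never lift the tin off the bench, leave the jar, the pitcher and the scale where they are, and leave the tin standing at the bar by itself.

Things in the scene. Friction and masses are not known exactly. Their poses are not given: they have to be found in the camera images.
- tin: The fallen thing: closed rectangular metal tin with black lid and paper label, 120 mm wide (its x), 65 deep (its y), 230 tall (its z), flat sides, no overhang, about 0.36 kg. Origin: centre of its underside; z to the lid, y away from the cabinet. At the start it leans about 42 degrees, lid edge on the cabinet, near edge of its underside on the bench about 154 mm from the cabinet.
- tin_foot (a point): Middle of the tin's lower edge away from the cabinet: where its broad upper side meets its underside; moves with the tin. A push inward on the broad side just above this edge makes the lid end climb; pushed higher up it jams. Friction: tin on cabinet about 0.3, on bench about 0.55.
- tin_lid (a point): Middle of the lid's edge that touches the cabinet. When the tin leans less than about 15 degrees it tips back onto its underside by itself and stands some 40 to 60 mm off the cabinet, so it must then be slid on to the bar.
- cabinet: Fixed grey roaster cabinet, 440 mm along its x, 240 deep (its y, -240 to 0), 260 high. Origin on the bench at the middle of the foot of its flat side; y points out of that side to the tin, z up. A stiff aluminium stop bar, 230 mm long, top 39 mm above the bench, stands 6 to 38 mm out of that foot, parallel to it; its setting differs each time and is not in these readings.
- jar: Bystander: round amber glass jar with a wooden lid, 72 mm across, 130 mm tall, standing beside the cabinet's side at its -x end. Origin at the centre of its underside, z up.
- pitcher: Bystander: open steel cup, 72 mm across, 100 mm tall, standing beside the cabinet's side at its +x end. Origin at the centre of its underside, z up.
- scale: Bystander: flat black kitchen scale, 150 x 130 x 20 mm, on the bench well away from the cabinet, on its tin side. Origin at the centre of its underside.

How it is judged:
On the way, in this order (a step that is already met when the one before it is completed fails the run):
1. the tin has been pushed more upright (leaning 17 to 39 degrees) with its lid end still pressing on the cabinet (angle between tin's own z axis and vertical between 0.3 and 0.68 rad and contact force between tin and cabinet above 0.03 N), for 0.1 s.
2. the tin stands upright at the stop bar and is pressed on it with more than 7 N for 0.3 s (angle between tin's own z axis and vertical below 0.05 rad and y of tin in the frame of cabinet below 0.074 m and contact force between tin and cabinet above 7 N), for 0.3 s.
At the end, for the whole second after the job is handed in: Having been pressed home on the bar, the tin stands upright on the bench (within 3 degrees), at rest and untouched, its broad side square to the cabinet (turned less than 4 degrees), its underside's centre 35 to 76 mm from the cabinet's side, within 110 mm of the middle along it (angle between tin's own z axis and vertical below 0.05 rad and height (world z) of tin below 0.005 m and y of tin in the frame of cabinet between 0.035 and 0.076 m and x of tin in the frame of cabinet between -0.11 and 0.11 m and angle between the x axis of tin and the x axis of cabinet, either way round below 0.07 rad and linear speed of tin below 0.02 m/s and angular speed of tin below 0.1 rad/s).
It fails at once if the tin pressed on the cabinet or its stop bar with more than 25 N (contact force between tin and cabinet above 25 N).
It fails at once if the tin lifted off the bench or thrown over on its side (height (world z) of tin above 0.045 m or angle between tin's own z axis and vertical above 1.1 rad).
It fails at once if a bystander disturbed (moved more than 15 mm) (distance of any of jar, pitcher, scale from where it was at the start of the episode above 0.015 m).
It also fails if it takes over 54 s, if anything falls off the work surface, if the arm or the gripper's body presses on something with over 40 N, if the wrist force passes 120 N, or if a joint passes its speed limit or range.

## Working session

There is one attempt and no reset: what is moved stays moved. The work goes in short steps, Python scripts to look and compute and a tool call to move; the robot and the scene stay as the last step left them, time stands still between calls to the robot, and variables do not carry over. Pictures are saved under pics/ and viewed, about 8 in all and at most 12, crops included, and the job is handed in when it is done.

Besides the shell and the picture viewer there is one more tool, called after ">>>" as name(argument=value, ...) on one line, values as JSON. apply_moves: Moves the arm, as the interface text tells. Its arguments: {"type":"object","properties":{"deltas":{"type":"array","items":{"type":"object","properties":{"translation":{"type":"array","items":{"type":"number"}},"turn":{"type":"array","items":{"type":"number"}},"hand":{"type":"number"}}}},"newtons":{"type":"number"}},"required":["deltas"]}

```bash
mkdir -p pics; python3 - <<'E'
from bench import readout,camera,calibration
import cv2,numpy as np
s=readout.read_state();print(s['time'],s['ee_pos'],s['eef_rot'],s['ft_force'],s['width'])
for n in("scene","side"):
    c=calibration(n);E=np.array(c['extrinsics']);print(n,c['fx'],c['fy'],c['cx'],c['cy'],np.round(-E[:3,:3].T@E[:3,3],3),np.round(E[2,:3],2))
    cv2.imwrite(f'pics/{n}0.png',camera(n)[:,:,::-1])
E
```

```text
0.0 [ 6.24648544e-01 -8.71892717e-07  2.35744463e-01] [ 7.07100094e-01  7.07113122e-01 -5.09741905e-04 -4.79636230e-04] [0.4153208  0.02800451 0.54805527] 0.08714331969412363
scene 475.19342150510005 475.19342150510005 321.6210175267718 197.67770454498597 [1.036 0.655 0.995] [-0.41 -0.51 -0.76]
side 482.91952172681476 482.91952172681476 320.5374084776981 201.13050446361586 [0.206 0.923 0.813] [ 0.32 -0.75 -0.58]
```

View pics/scene0.png

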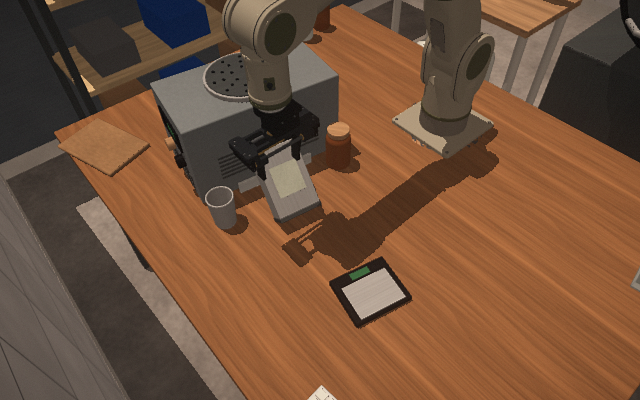

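View pics/side0.png

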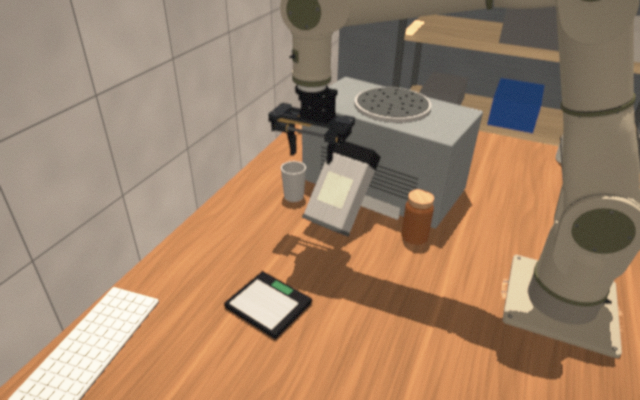

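```bash
python3 - <<'E'
import cv2,numpy as np
a=cv2.imread('pics/scene0.png')[50:250,140:370];b=cv2.imread('pics/side0.png')[70:250,270:490]
a=cv2.resize(a,None,fx=3,fy=3,interpolation=cv2.INTER_CUBIC);b=cv2.resize(b,None,fx=3,fy=3,interpolation=cv2.INTER_CUBIC)
cv2.imwrite('pics/ca.png',a);cv2.imwrite('pics/cb.png',b)
E
```

```text
(no output)
```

View pics/ca.png

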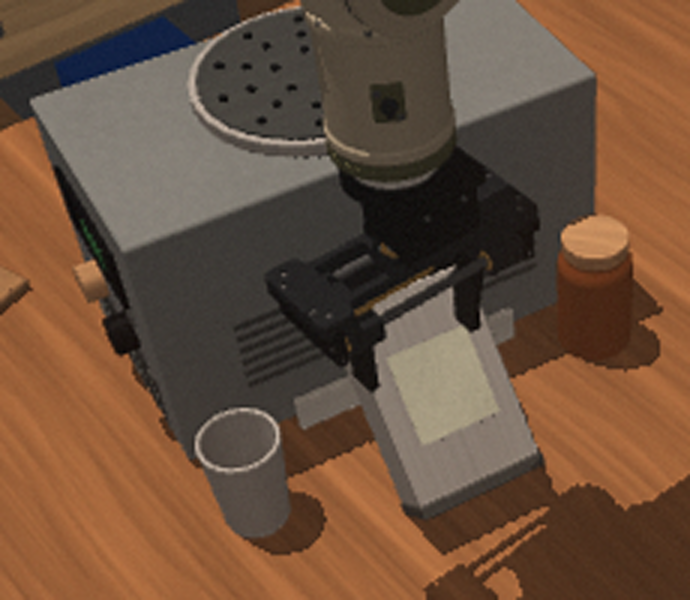

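View pics/cb.png

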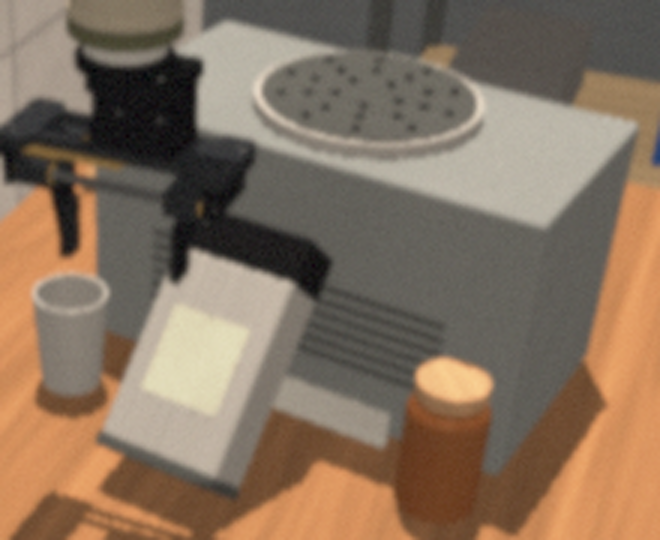

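```bash
cat > h.py <<'E'
from bench import readout,camera,calibration,order
import cv2,numpy as np
C={n:calibration(n) for n in("scene","side")}
def ray(n,u,v):
    c=C[n];E=np.array(c['extrinsics']);R=E[:3,:3];o=-R.T@E[:3,3]
    return o,R.T@np.array([(u-c['cx'])/c['fx'],(v-c['cy'])/c['fy'],1])
def onz(n,u,v,z):
    o,d=ray(n,u,v);return np.round(o+d*(z-o[2])/d[2],4)
def tri(a,b):
    P=[np.array([[C[n]['fx'],0,C[n]['cx']],[0,C[n]['fy'],C[n]['cy']],[0,0,1]])@np.array(C[n]['extrinsics'])[:3] for n in("scene","side")]
    X=cv2.triangulatePoints(P[0],P[1],np.array(a,float),np.array(b,float))[:,0];return np.round(X[:3]/X[3],4)
def A(x,y):return(140+x/3,50+y/3)
def B(x,y):return(270+x/3,70+y/3)
E
python3 - <<'E'
from h import *
print('top',onz('scene',*A(122,250),.26),onz('scene',*A(595,76),.26),onz('side',*B(547,229),.26))
print('foot+x',tri(A(420,517),B(98,438)),'foot-x',tri(A(541,460),B(222,487)))
print('label',[tri(A(*a),B(*b)) for a,b in(((420,446),(142,388)),((498,406),(218,417)),((388,359),(176,304)),((463,326),(248,325)))])
print('bar top z.039: ',onz('scene',*A(295,402),.039),onz('scene',*A(513,310),.039),onz('side',*B(388,412),.039), 'foot outer',onz('side',*B(497,472),0))
print('jar',onz('scene',*A(597,238),.13),'pit',onz('scene',*A(237,440),.1),onz('side',*B(71,294),.1))
E
```

```text
top [ 0.7506 -0.2095  0.26  ] [ 0.3227 -0.1345  0.26  ] [ 0.3165 -0.1319  0.26  ]
foot+x [0.6458 0.0057 0.0407] foot-x [0.5237 0.0203 0.0361]
label [array([ 0.6175, -0.0253,  0.0837]), array([ 0.5408, -0.0142,  0.0851]), array([ 0.6076, -0.0738,  0.1453]), array([ 0.5371, -0.0619,  0.1485])]
bar top z.039:  [ 0.6507 -0.1771  0.039 ] [ 0.4241 -0.1378  0.039 ] [ 0.4245 -0.1442  0.039 ] foot outer [ 0.3197 -0.1504  0.    ]
jar [ 0.364  -0.0843  0.13  ] pit [ 0.7361 -0.1202  0.1   ] [ 0.731  -0.1158  0.1   ]
```

>>> apply_moves(deltas=[{"translation":[0,0.02,0.02],"turn":[0,0,-0.145],"hand":0.07},{"translation":[-0.005,0.045,0],"turn":[0,0,-0.025],"hand":0.07},{"translation":[-0.005,0.045,0],"turn":[-0.138,0.024,0],"hand":0.07},{"translation":[-0.005,0.03,0],"turn":[-0.138,0.024,0],"hand":0.07},{"translation":[-0.005,0.02,0],"turn":[-0.138,0.024,0],"hand":0.07}])

```text
time: 0.6
ee_pos: [0.6052, 0.1511, 0.258]
eef_rot: [0.756, 0.618, -0.162, 0.143]
ft_force: [0.2, -1.2, -1.0]
width: 0.0702
```

```bash
cat >> h.py <<'E'
from scipy.spatial.transform import Rotation as Ro
a=-0.172;O=np.array([.535,-.171,0]);c=np.array([np.cos(a),np.sin(a),0]);n=np.array([-np.sin(a),np.cos(a),0])
def pose():
    s=readout.read_state();R=Ro.from_quat(s['eef_rot']).as_matrix();p=np.array(s['ee_pos']);r=p-O
    T=np.array([n*0,c,-n*np.sin(.7)-np.array([0,0,np.cos(.7)])]);T[0]=np.cross(T[1],T[2])
    print('t',round(s['time'],2),'cab xyz',np.round([r@c,r@n,p[2]],4),'d',np.round([R[:,2]@c,R[:,2]@n,R[:,2][2]],3),'y',np.round([R[:,1]@c,R[:,1]@n],3),'rotleft',np.round((Ro.from_matrix(T.T)*Ro.from_matrix(R).inv()).as_rotvec(),3),'f',np.round([s['ft_force']@c,s['ft_force']@n,s['ft_force'][2]],2),'q',np.round(s['joint_positions'],2))
E
python3 -c "from h import *;pose()"
```

```text
t 0.6 cab xyz [0.0141 0.3294 0.258 ] d [ 0.004 -0.421 -0.907] y [ 1.    -0.026] rotleft [-0.258  0.064  0.024] f [ 0.44 -1.17 -1.04] q [-0.45  0.49 -0.08  1.27  0.37  1.67 -0.74]
```

>>> apply_moves(deltas=[{"translation":[0.002,0,-0.035],"turn":[-0.129,0.032,0.012],"hand":0.07},{"translation":[0.002,0,-0.045],"turn":[-0.129,0.032,0.012],"hand":0.07},{"translation":[0,-0.01,-0.045],"turn":[0,0,0],"hand":0.07},{"translation":[-0.005,-0.025,-0.045],"turn":[0,0,0],"hand":0.07},{"translation":[-0.005,-0.035,-0.03],"turn":[0,0,0],"hand":0.07}])

```text
time: 1.1
ee_pos: [0.5965, 0.1004, 0.0537]
eef_rot: [0.709, 0.615, -0.262, 0.225]
ft_force: [0.7, -0.4, 0.1]
width: 0.0699
```

```bash
python3 - <<'E'
from h import *
pose()
a=camera('scene')[100:300,160:430];b=camera('side')[90:290,230:500]
im=np.vstack([cv2.resize(x,None,fx=1.5*1,fy=1.5,interpolation=cv2.INTER_CUBIC) for x in(a,b)])
cv2.imwrite('pics/p5.png',im[:,:,::-1])
E
```

```text
t 1.1 cab xyz [0.0142 0.2779 0.0537] d [ 0.017 -0.649 -0.761] y [1.    0.028] rotleft [ 0.006 -0.003 -0.028] f [ 0.71 -0.24  0.1 ] q [-0.5   0.74 -0.04  1.44  0.55  1.48 -0.88]
```

View pics/p5.png

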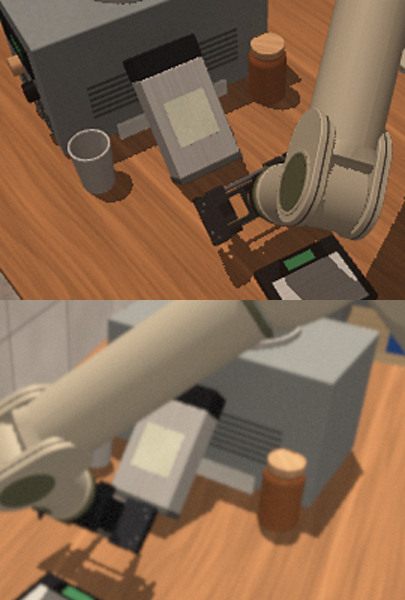

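>>> apply_moves(deltas=[{"translation":[0,-0.025,0.003],"turn":[0.006,-0.003,-0.028],"hand":0.07},{"translation":[-0.003,-0.02,0],"turn":[0,0,0],"hand":0.07},{"translation":[-0.002,-0.012,0],"turn":[0,0,0],"hand":0.07},{"translation":[-0.002,-0.008,0],"turn":[0,0,0],"hand":0.07}])

```text
time: 1.6
ee_pos: [0.5872, 0.0269, 0.0546]
eef_rot: [0.719, 0.602, -0.268, 0.22]
ft_force: [1.5, 5.9, 0.7]
width: 0.0699
```

```bash
python3 -c "from h import *;pose()"
```

```text
t 1.6 cab xyz [0.0175 0.2039 0.0546] d [-0.009 -0.649 -0.76 ] y [ 1.    -0.007] rotleft [ 0.006 -0.007  0.007] f [0.49 6.06 0.71] q [-0.43  0.68 -0.01  1.54  0.57  1.41 -0.85]
```

>>> apply_moves(deltas=[{"translation":[-0.001,-0.006,-0.001],"turn":[0,0,0],"hand":0.07},{"translation":[-0.001,-0.006,-0.001],"turn":[0,0,0],"hand":0.07},{"translation":[-0.001,-0.006,-0.001],"turn":[0,0,0],"hand":0.07}])

```text
time: 1.9
ee_pos: [0.5849, 0.0121, 0.0517]
eef_rot: [0.719, 0.604, -0.265, 0.219]
ft_force: [1.0, 4.1, 0.4]
width: 0.0701
```

```bash
python3 -c "from h import *;pose()"
```

```text
t 1.9 cab xyz [0.0178 0.1889 0.0517] d [-0.005 -0.646 -0.764] y [ 1.    -0.002] rotleft [ 0.001 -0.005  0.002] f [0.24 4.2  0.36] q [-0.41  0.66 -0.01  1.57  0.58  1.39 -0.84]
```

Moves well with ~4 N. Continue.

>>> apply_moves(deltas=[{"translation":[-0.001,-0.006,-0.002],"turn":[0,0,0],"hand":0.07},{"translation":[-0.001,-0.006,-0.002],"turn":[0,0,0],"hand":0.07},{"translation":[-0.001,-0.006,-0.002],"turn":[0,0,0],"hand":0.07},{"translation":[-0.001,-0.006,-0.002],"turn":[0,0,0],"hand":0.07}])

```text
time: 2.3
ee_pos: [0.5808, -0.0132, 0.0435]
eef_rot: [0.718, 0.605, -0.265, 0.22]
ft_force: [0.8, 2.8, 1.1]
width: 0.0699
```

```bash
python3 - <<'E'
from h import *
pose()
a=camera('scene')[80:280,160:430]
cv2.imwrite('pics/p6.png',cv2.resize(a,None,fx=2,fy=2,interpolation=cv2.INTER_CUBIC)[:,:,::-1])
E
```

```text
t 2.3 cab xyz [0.0182 0.1633 0.0435] d [-0.004 -0.646 -0.763] y [ 1.    -0.001] rotleft [ 0.001 -0.005  0.001] f [0.28 2.88 1.06] q [-0.39  0.65  0.    1.61  0.59  1.35 -0.83]
```

View pics/p6.png

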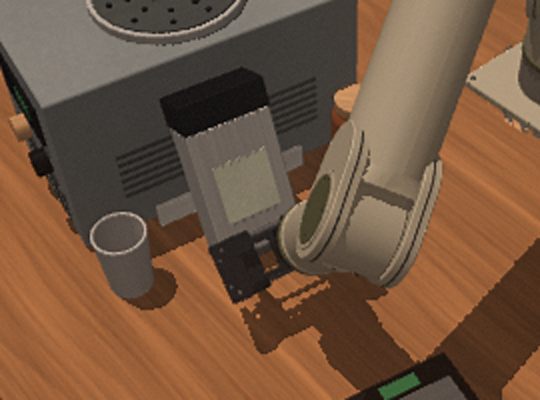

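>>> apply_moves(deltas=[{"translation":[-0.001,-0.005,-0.002],"turn":[0,0,0],"hand":0.07},{"translation":[-0.001,-0.005,-0.002],"turn":[0,0,0],"hand":0.07},{"translation":[-0.001,-0.005,-0.002],"turn":[0,0,0],"hand":0.07},{"translation":[-0.001,-0.004,-0.001],"turn":[0,0,0],"hand":0.07}])

```text
time: 2.75
ee_pos: [0.576, -0.036, 0.0357]
eef_rot: [0.719, 0.604, -0.266, 0.22]
ft_force: [0.0, 3.1, 1.4]
width: 0.0698
```

```bash
python3 -c "from h import *;pose()"
```

```text
t 2.75 cab xyz [0.0173 0.14   0.0357] d [-0.006 -0.647 -0.762] y [ 1.    -0.004] rotleft [ 0.003 -0.006  0.004] f [-0.51  3.11  1.4 ] q [-0.36  0.65  0.01  1.64  0.61  1.31 -0.83]
```

>>> apply_moves(deltas=[{"translation":[-0.0005,-0.004,-0.001],"turn":[0,0,0],"hand":0.07},{"translation":[-0.0005,-0.003,-0.001],"turn":[0,0,0],"hand":0.07},{"translation":[0,0,0],"turn":[0,0,0],"hand":0.07},{"translation":[0,0,0],"turn":[0,0,0],"hand":0.07}])

```text
time: 3.15
ee_pos: [0.5743, -0.0448, 0.0332]
eef_rot: [0.719, 0.603, -0.267, 0.22]
ft_force: [0.3, 1.7, 1.5]
width: 0.07
```

```bash
python3 - <<'E'
from h import *
pose()
a=camera('scene')[80:280,160:430]; b=camera('side')[80:280,230:500]
cv2.imwrite('pics/p7.png',np.vstack([cv2.resize(x,None,fx=1.5,fy=1.5,interpolation=cv2.INTER_CUBIC) for x in (a,b)])[:,:,::-1])
E
```

```text
t 3.15 cab xyz [0.0171 0.131  0.0332] d [-0.008 -0.648 -0.762] y [ 1.    -0.005] rotleft [ 0.004 -0.007  0.005] f [-0.02  1.74  1.49] q [-0.36  0.65  0.02  1.65  0.61  1.3  -0.82]
```

View pics/p7.png

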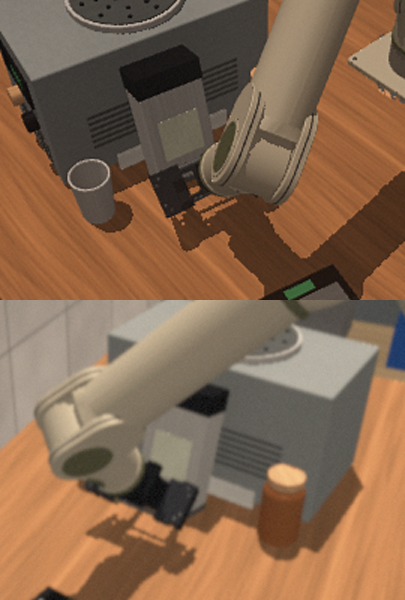

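>>> apply_moves(deltas=[{"translation":[-0.0005,-0.003,0],"turn":[0,0,0],"hand":0.07},{"translation":[-0.0005,-0.003,0],"turn":[0,0,0],"hand":0.07},{"translation":[-0.0005,-0.003,0],"turn":[0,0,0],"hand":0.07},{"translation":[0,0,0],"turn":[0,0,0],"hand":0.07},{"translation":[0,0,0],"turn":[0,0,0],"hand":0.07}])

```text
time: 3.75
ee_pos: [0.5725, -0.0541, 0.0329]
eef_rot: [0.719, 0.604, -0.266, 0.219]
ft_force: [1.1, 1.8, -0.7]
width: 0.0698
```

```bash
python3 -c "from h import *;pose()"
```

```text
t 3.75 cab xyz [0.0169 0.1216 0.0329] d [-0.008 -0.648 -0.762] y [ 1.    -0.004] rotleft [ 0.004 -0.007  0.004] f [ 0.74  1.91 -0.65] q [-0.35  0.64  0.02  1.67  0.62  1.29 -0.82]
```

>>> apply_moves(deltas=[{"translation":[-0.0005,-0.0025,0],"turn":[0,0,0],"hand":0.07},{"translation":[-0.0005,-0.0025,0],"turn":[0,0,0],"hand":0.07},{"translation":[0,0,0],"turn":[0,0,0],"hand":0.07}])

```text
time: 4.05
ee_pos: [0.5714, -0.0594, 0.0328]
eef_rot: [0.719, 0.604, -0.266, 0.219]
ft_force: [-0.5, 1.1, -0.6]
width: 0.0703
```

```bash
python3 - <<'E'
from h import *
pose()
a=camera('scene')[80:280,160:430]; b=camera('side')[80:280,230:500]
cv2.imwrite('pics/p8.png',np.vstack([cv2.resize(x,None,fx=1.5,fy=1.5,interpolation=cv2.INTER_CUBIC) for x in (a,b)])[:,:,::-1])
E
```

```text
t 4.05 cab xyz [0.0167 0.1162 0.0328] d [-0.008 -0.648 -0.762] y [ 1.    -0.004] rotleft [ 0.003 -0.007  0.004] f [-0.71  1.02 -0.58] q [-0.34  0.64  0.02  1.67  0.62  1.28 -0.81]
```

View pics/p8.png

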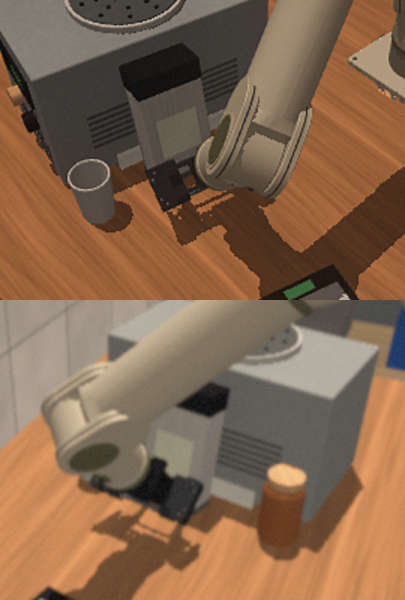

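>>> apply_moves(deltas=[{"translation":[-0.0005,-0.0025,0],"turn":[0,0,0],"hand":0.07},{"translation":[-0.0005,-0.0025,0],"turn":[0,0,0],"hand":0.07}])

```text
time: 4.35
ee_pos: [0.5705, -0.0639, 0.0327]
eef_rot: [0.719, 0.604, -0.266, 0.219]
ft_force: [-0.6, 0.8, -0.5]
width: 0.0698
```

```bash
python3 -c "from h import *;pose()"
```

```text
t 4.35 cab xyz [0.0166 0.1116 0.0327] d [-0.007 -0.647 -0.762] y [ 1.    -0.003] rotleft [ 0.003 -0.007  0.003] f [-0.77  0.73 -0.54] q [-0.34  0.63  0.03  1.68  0.62  1.27 -0.81]
```

>>> apply_moves(deltas=[{"translation":[-0.0005,-0.0025,0],"turn":[0,0,0],"hand":0.07},{"translation":[-0.0005,-0.0025,0],"turn":[0,0,0],"hand":0.07}])

```text
time: 4.55
ee_pos: [0.5694, -0.0693, 0.0327]
eef_rot: [0.719, 0.604, -0.266, 0.219]
ft_force: [0.2, 0.7, -1.4]
width: 0.0702
```

```bash
python3 - <<'E'
from h import *
pose()
a=camera('side')[110:230,330:430]; b=camera('scene')[100:220,230:330]
cv2.imwrite('pics/p9.png',np.hstack([cv2.resize(x,None,fx=4,fy=4,interpolation=cv2.INTER_CUBIC) for x in (a,b)])[:,:,::-1])
E
```

```text
t 4.55 cab xyz [0.0165 0.1061 0.0327] d [-0.007 -0.647 -0.762] y [ 1.    -0.003] rotleft [ 0.003 -0.007  0.003] f [ 0.04  0.7  -1.36] q [-0.33  0.63  0.03  1.69  0.62  1.27 -0.8 ]
```

View pics/p9.png

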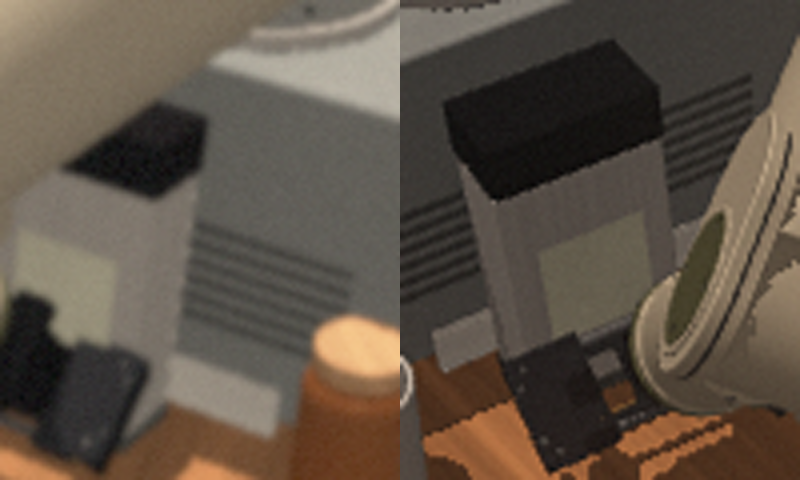

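```bash
python3 - <<'E'
from h import *
A=lambda x,y:(230+(x-400)/4,100+y/4);B=lambda x,y:(330+x/4,110+y/4)
f=lambda X:np.round([(X-O)@c,(X-O)@n,X[2]],4)
for a,b in(((663,137),(155,197)),((645,212),(117,262)),((540,252),(20,233))):print(f(tri(A(*a),B(*b))))
T=[onz('scene',*A(*p),.23) for p in((487,148),(658,88),(613,40),(447,102))]
print([f(t) for t in T],np.arctan2(*(T[0]-T[1])[[1,0]]),np.arctan2(*(T[3]-T[2])[[1,0]]))
E
```

```text
[-0.0411  0.0764  0.1969]
[-0.0213  0.0821  0.1452]
[0.0529 0.079  0.1417]
[array([0.0715, 0.0663, 0.23  ]), array([-0.0425,  0.0721,  0.23  ]), array([-0.0406,  0.0156,  0.23  ]), array([0.0745, 0.0147, 0.23  ])] -0.22266094063636485 -0.18000897242804154
```

>>> apply_moves(deltas=[{"translation":[0.002,0.01,0],"turn":[0,0,0],"hand":0.07},{"translation":[0.004,0.03,0],"turn":[0,0,0],"hand":0.07},{"translation":[0.006,0.04,0],"turn":[0,0,0],"hand":0.07},{"translation":[0,0,0],"turn":[0,0,0],"hand":0.07}])

```text
time: 5.05
ee_pos: [0.5811, 0.0129, 0.0334]
eef_rot: [0.72, 0.602, -0.267, 0.219]
ft_force: [0.1, -0.5, 0.3]
width: 0.0702
```

```bash
python3 - <<'E'
from h import *
pose()
a=camera('side')[110:250,330:430]; b=camera('scene')[90:230,230:330]
cv2.imwrite('pics/p10.png',np.hstack([cv2.resize(x,None,fx=4,fy=4,interpolation=cv2.INTER_CUBIC) for x in (a,b)])[:,:,::-1])
E
```

```text
t 5.05 cab xyz [0.0139 0.1891 0.0334] d [-0.01  -0.649 -0.761] y [ 1.    -0.007] rotleft [ 0.005 -0.007  0.007] f [ 0.24 -0.5   0.3 ] q [-0.41  0.69 -0.01  1.58  0.58  1.37 -0.86]
```

View pics/p10.png

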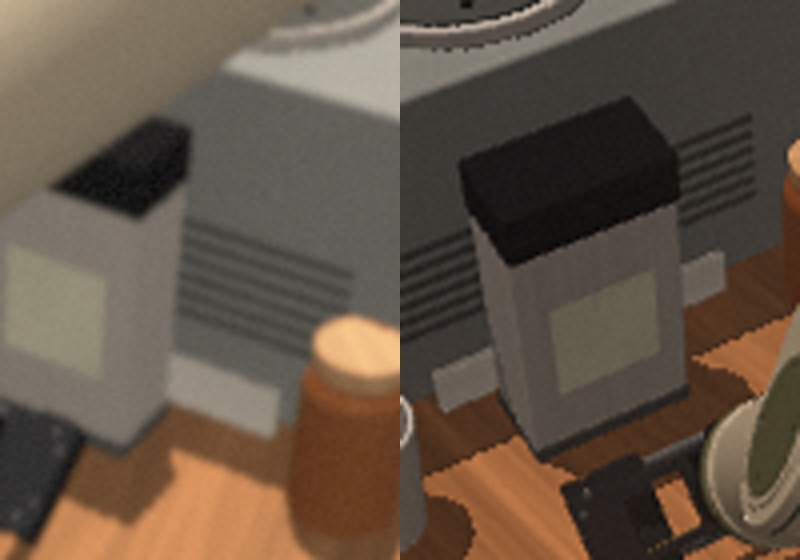

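```bash
python3 - <<'E'
from h import *
A=lambda x,y:(230+(x-400)/4,90+y/4);B=lambda x,y:(330+x/4,110+y/4)
f=lambda X:np.round([(X-O)@c,(X-O)@n,X[2]],4)
F=[onz('scene',*A(*p),0) for p in((543,460),(690,392),(500,395))]
T=[onz('scene',*A(*p),.23) for p in((506,223),(678,160),(630,97),(462,160))]
for q in (F,T):print([f(t) for t in q],np.arctan2(*(q[0]-q[1])[[1,0]]))
print('side foot-x',f(onz('side',*B(122,455),0)),'bar foot front',[f(onz(*p,0)) for p in(('scene',*A(441,410)),('scene',*A(725,285)),('side',*B(275,437)))])
E
```

```text
[array([0.0732, 0.0894, 0.    ]), array([-0.0435,  0.0874,  0.    ]), array([0.0725, 0.0193, 0.    ])] -0.15486445279358776
[array([0.0751, 0.1003, 0.23  ]), array([-0.0385,  0.1049,  0.23  ]), array([-0.0418,  0.0363,  0.23  ]), array([0.0737, 0.0349, 0.23  ])] -0.21170739516582882
side foot-x [-0.0396  0.0868  0.    ] bar foot front [array([0.1141, 0.0104, 0.    ]), array([-0.1178,  0.0074,  0.    ]), array([-0.1168,  0.0083,  0.    ])]
```

>>> apply_moves(deltas=[{"translation":[-0.001,-0.03,0],"turn":[0,0,0],"hand":0.07},{"translation":[-0.003,-0.02,0],"turn":[0,0,0],"hand":0.07},{"translation":[-0.002,-0.009,0],"turn":[0.005,-0.007,0.007],"hand":0.07},{"translation":[-0.001,-0.004,0],"turn":[0,0,0],"hand":0.07}])

```text
time: 5.55
ee_pos: [0.5724, -0.0604, 0.0341]
eef_rot: [0.72, 0.602, -0.265, 0.222]
ft_force: [0.3, -0.3, -0.0]
width: 0.0704
```

```bash
python3 -c "from h import *;pose()"
```

```text
t 5.55 cab xyz [0.0179 0.1154 0.0341] d [-0.004 -0.648 -0.761] y [ 1.    -0.007] rotleft [ 0.005 -0.001  0.007] f [ 0.37 -0.24 -0.05] q [-0.34  0.63  0.03  1.67  0.62  1.28 -0.82]
```

>>> apply_moves(deltas=[{"translation":[-0.0005,-0.003,0],"turn":[0,0,0],"hand":0.07},{"translation":[-0.0005,-0.003,0],"turn":[0,0,0],"hand":0.07},{"translation":[-0.0005,-0.003,0],"turn":[0,0,0],"hand":0.07}])

```text
time: 5.85
ee_pos: [0.5707, -0.0692, 0.0343]
eef_rot: [0.72, 0.602, -0.264, 0.221]
ft_force: [0.4, 1.9, 0.6]
width: 0.0699
```

```bash
python3 -c "from h import *;pose()"
```

```text
t 5.85 cab xyz [0.0178 0.1064 0.0343] d [-0.004 -0.647 -0.762] y [ 1.    -0.007] rotleft [ 0.004 -0.     0.007] f [0.11 1.97 0.59] q [-0.33  0.63  0.03  1.69  0.63  1.27 -0.81]
```

>>> apply_moves(deltas=[{"translation":[-0.0005,-0.002,-0.0005],"turn":[0,0,0],"hand":0.07},{"translation":[-0.0005,-0.002,-0.0005],"turn":[0,0,0],"hand":0.07},{"translation":[-0.0005,-0.002,-0.0005],"turn":[0,0,0],"hand":0.07}])

```text
time: 6.15
ee_pos: [0.57, -0.0732, 0.0327]
eef_rot: [0.72, 0.603, -0.263, 0.221]
ft_force: [-0.5, 2.2, 1.3]
width: 0.0701
```

```bash
python3 -c "from h import *;pose()"
```

```text
t 6.15 cab xyz [0.0177 0.1023 0.0327] d [-0.001 -0.646 -0.764] y [ 1.    -0.004] rotleft [0.002 0.001 0.004] f [-0.88  2.13  1.35] q [-0.33  0.62  0.03  1.69  0.63  1.26 -0.81]
```

>>> apply_moves(deltas=[{"translation":[-0.0005,-0.0025,0],"turn":[0,0,0],"hand":0.07},{"translation":[-0.0005,-0.0025,0],"turn":[0,0,0],"hand":0.07},{"translation":[-0.0005,-0.0025,0],"turn":[0,0,0],"hand":0.07}])

```text
time: 6.45
ee_pos: [0.5688, -0.0796, 0.0324]
eef_rot: [0.72, 0.604, -0.262, 0.221]
ft_force: [0.0, 11.0, 5.6]
width: 0.0701
```

```bash
python3 -c "from h import *;pose()"
```

```text
t 6.45 cab xyz [0.0176 0.0958 0.0324] d [-0.    -0.644 -0.765] y [ 1.    -0.002] rotleft [0.    0.001 0.002] f [-1.85 10.82  5.57] q [-0.32  0.62  0.03  1.7   0.63  1.25 -0.8 ]
```

>>> apply_moves(deltas=[{"translation":[0,-0.0015,0],"turn":[0,0,0],"hand":0.07}])

```text
time: 6.55
ee_pos: [0.569, -0.0796, 0.0323]
eef_rot: [0.719, 0.605, -0.261, 0.221]
ft_force: [-2.3, 9.8, 4.2]
width: 0.0698
```

>>> apply_moves(deltas=[{"translation":[-0.0002,-0.0015,0],"turn":[0,0,0],"hand":0.07}])

```text
time: 6.65
ee_pos: [0.569, -0.0796, 0.0322]
eef_rot: [0.719, 0.605, -0.26, 0.22]
ft_force: [-1.4, 7.5, 3.6]
width: 0.0701
```

>>> apply_moves(deltas=[{"translation":[-0.0005,-0.003,0],"turn":[0,0,0],"hand":0.07}])

```text
time: 6.75
ee_pos: [0.5689, -0.08, 0.032]
eef_rot: [0.719, 0.606, -0.259, 0.219]
ft_force: [-1.6, 14.5, 6.9]
width: 0.0699
```

>>> apply_moves(deltas=[{"translation":[-0.0005,-0.003,0],"turn":[0,0,0],"hand":0.07}])

```text
time: 6.85
ee_pos: [0.5691, -0.08, 0.0319]
eef_rot: [0.719, 0.608, -0.257, 0.219]
ft_force: [-1.7, 13.5, 5.4]
width: 0.0701
```

>>> apply_moves(deltas=[{"translation":[-0.0005,-0.003,0],"turn":[0,0,0],"hand":0.07}])

```text
time: 6.95
ee_pos: [0.5691, -0.08, 0.0319]
eef_rot: [0.718, 0.609, -0.255, 0.218]
ft_force: [-0.5, 12.0, 5.8]
width: 0.0699
```

```bash
python3 -c "from h import *;pose()"
```

```text
t 6.95 cab xyz [0.018  0.0955 0.0319] d [ 0.007 -0.633 -0.774] y [1.    0.009] rotleft [-0.015  0.005 -0.009] f [-2.53 11.75  5.84] q [-0.31  0.61  0.03  1.71  0.63  1.23 -0.79]
```

>>> apply_moves(deltas=[{"translation":[-0.0005,-0.0032,0],"turn":[-0.003,0,0],"hand":0.07},{"translation":[-0.0005,-0.0032,0],"turn":[-0.003,0,0],"hand":0.07},{"translation":[-0.0005,-0.0032,0],"turn":[-0.003,0,0],"hand":0.07}])

```text
time: 7.25
ee_pos: [0.5692, -0.08, 0.0316]
eef_rot: [0.717, 0.612, -0.252, 0.219]
ft_force: [-0.9, 13.9, 6.1]
width: 0.07
```

```bash
python3 - <<'E'
from h import *
pose()
a=camera('side')[110:250,330:430]; b=camera('scene')[90:230,230:330]
cv2.imwrite('pics/p11.png',np.hstack([cv2.resize(x,None,fx=4,fy=4,interpolation=cv2.INTER_CUBIC) for x in (a,b)])[:,:,::-1])
E
```

```text
t 7.25 cab xyz [0.0181 0.0955 0.0316] d [ 0.014 -0.63  -0.777] y [1.    0.016] rotleft [-0.017  0.008 -0.016] f [-3.31 13.53  6.08] q [-0.31  0.6   0.03  1.72  0.64  1.22 -0.79]
```

View pics/p11.png

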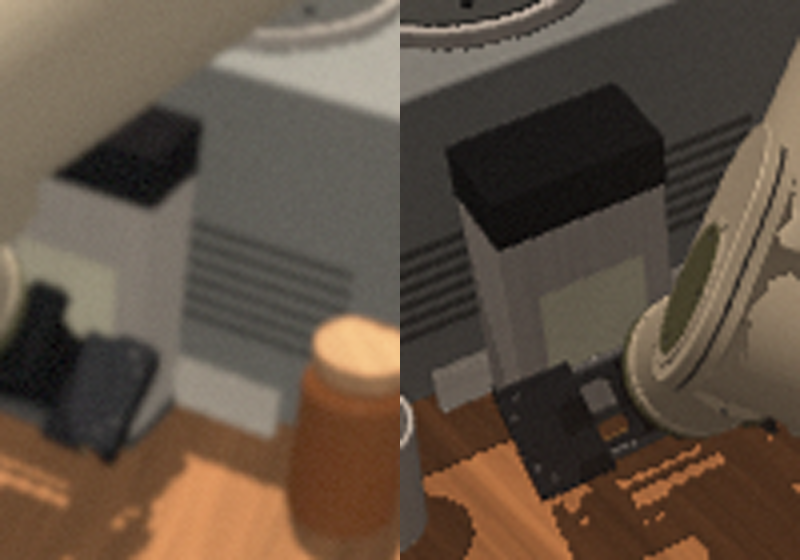

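```bash
python3 - <<'E'
from h import *
A=lambda x,y:(230+(x-400)/4,90+y/4)
f=lambda X:np.round([(X-O)@c,(X-O)@n,X[2]],4)
for P in(((506,223),(678,160),(630,97),(462,160)),((491,207),(662,142),(615,84),(446,150))):
    T=[onz('scene',*A(*p),.23) for p in P];print([f(t) for t in T])
E
```

```text
[array([0.0751, 0.1003, 0.23  ]), array([-0.0385,  0.1049,  0.23  ]), array([-0.0418,  0.0363,  0.23  ]), array([0.0737, 0.0349, 0.23  ])]
[array([0.0766, 0.0829, 0.23  ]), array([-0.0383,  0.085 ,  0.23  ]), array([-0.0398,  0.0198,  0.23  ]), array([0.0781, 0.0212, 0.23  ])]
```

>>> apply_moves(deltas=[{"translation":[-0.0005,-0.0037,0],"turn":[-0.003,0,0],"hand":0.07}])

```text
time: 7.45
ee_pos: [0.5692, -0.0801, 0.0316]
eef_rot: [0.716, 0.613, -0.251, 0.219]
ft_force: [-1.0, 15.6, 6.4]
width: 0.0704
```

>>> apply_moves(deltas=[{"translation":[-0.0005,-0.0039,0.0003],"turn":[-0.004,0,-0.003],"hand":0.07},{"translation":[-0.0005,-0.0039,0.0003],"turn":[-0.004,0,-0.003],"hand":0.07}])

```text
time: 7.65
ee_pos: [0.5693, -0.0801, 0.0317]
eef_rot: [0.717, 0.613, -0.25, 0.219]
ft_force: [-2.0, 15.3, 5.1]
width: 0.0698
```

>>> apply_moves(deltas=[{"translation":[-0.0005,-0.0039,0.0003],"turn":[-0.004,0,-0.003],"hand":0.07},{"translation":[-0.0005,-0.0039,0.0003],"turn":[-0.004,0,-0.003],"hand":0.07}])

```text
time: 7.85
ee_pos: [0.5693, -0.0801, 0.0317]
eef_rot: [0.718, 0.612, -0.249, 0.219]
ft_force: [-1.5, 16.0, 5.7]
width: 0.0697
```

Good press, held over 0.4 s at about 15–16 N. Release.

>>> apply_moves(deltas=[{"translation":[0,0.001,0],"turn":[0,0,0],"hand":0.07},{"translation":[0.0005,0.004,0],"turn":[0,0,0],"hand":0.07},{"translation":[0.003,0.018,0],"turn":[0,0,0],"hand":0.07},{"translation":[0.006,0.035,0],"turn":[0,0,0],"hand":0.07},{"translation":[0.005,0.03,0.01],"turn":[0,0,0],"hand":0.07}])

```text
time: 8.35
ee_pos: [0.5819, 0.006, 0.0415]
eef_rot: [0.719, 0.609, -0.252, 0.219]
ft_force: [0.0, 0.2, -0.3]
width: 0.0697
```

```bash
python3 - <<'E'
from h import *
pose()
a=camera('side')[110:250,330:430]; b=camera('scene')[90:230,230:330]
cv2.imwrite('pics/p12.png',np.hstack([cv2.resize(x,None,fx=4,fy=4,interpolation=cv2.INTER_CUBIC) for x in (a,b)])[:,:,::-1])
E
```

```text
t 8.35 cab xyz [0.0159 0.1824 0.0415] d [ 0.012 -0.63  -0.777] y [1.    0.009] rotleft [-0.017  0.01  -0.009] f [-0.01  0.19 -0.32] q [-0.4   0.65 -0.01  1.61  0.59  1.34 -0.85]
```

View pics/p12.png

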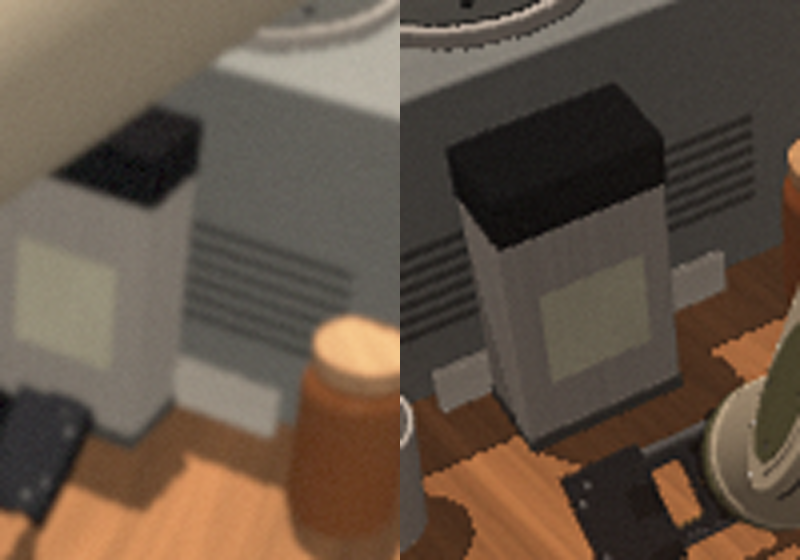

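```bash
python3 - <<'E'
from h import *
A=lambda x,y:(230+(x-400)/4,90+y/4)
f=lambda X:np.round([(X-O)@c,(X-O)@n,X[2]],4)
g=lambda a,b,z:(lambda p,q:(f(p),f(q),round(np.arctan2(*(p-q)[[1,0]]),3)))(onz('scene',*A(*a),z),onz('scene',*A(*b),z))
print('foot',g((535,448),(682,382),0));print('lid seam',g((497,249),(664,184),.2));print('bar',g((441,411),(725,286),0))
order.close_job()
E
```

```text
foot (array([0.073 , 0.0767, 0.    ]), array([-0.0433,  0.0761,  0.    ]), np.float64(-0.167))
lid seam (array([0.0789, 0.087 , 0.2   ]), array([-0.0354,  0.0889,  0.2   ]), np.float64(-0.189))
bar (array([0.1145, 0.0112, 0.    ]), array([-0.1173,  0.0084,  0.    ]), np.float64(-0.16))
the job is handed in; nothing more can be done
```

I pushed the tin's foot in with about 2–6 N until it stood upright. I then slid it about 12 mm to the stop bar, pressed it there, backed the gripper off and handed the job in at about 8.4 s of robot time.

**Press force:** the wrist read 10–16 N during the press, with about 15–16 N for the last 0.4 s. That is a bit above the 12 N you asked for, because I wanted margin over bench friction; it stayed under the 25 N limit.

**Last checks (scene camera, about 5–10 mm accuracy):**
- **Position:** the tin stands untouched with its outer foot edge about 76 mm from the cabinet. That puts the centre of its underside at about 44 mm, and about 15 mm off the middle along the cabinet.
- **Squareness:** the foot edge measures −0.167 rad, against −0.160 for the bar and about −0.17 for the cabinet.
- **Upright:** the lid did not move between pressed and released.

**What disagreed:** the lid seam measured about 10 mm further out than the foot, with a yaw of −0.189 rad. The freely standing tin gave a similar offset before the press, so I read it as pixel-picking and calibration error.

**Not re-measured:** I did not check the jar, pitcher and scale again; no contact with them was seen or felt.

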